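# Load a valve block and lock it with the push-to-turn selector

### The job

Take the bright aluminium valve block out of the blue rack and stand it upright in the nest of the holding fixture, squarely on the brass pad between the two grey cheeks. Then push the black selector knob in before turning it (do not force it) and turn it clockwise from the white mark to the next one, the green mark (not past it), so that the yellow hold-down finger swings over the block, and let the knob spring back out. Leave the dark block in the rack and the measuring tools and marker on the bench undisturbed.

Things in the scene. Friction and masses are not known exactly. Their poses are not given: they have to be found in the camera images.
- block_center (a point): centre of the bright aluminium valve block, 46 (x) x 62 (y) x 70 mm (z, up), about 0.4 kg, in one of the rack's slots. There its x faces are 4 mm from walls 2 mm taller than it, so only a grip across y (62 mm) fits; in the nest only its x faces are free, so set it down on the bench between and take it again across x (46 mm). The bench at about x 0.44, y 0 is free.
- rack: fixed blue rack, base 136 (x) x 100 (y) x 10 mm, origin at the centre of its underside; two slots at x = -31 and +31 mm, each 54 mm wide in x, open at both y ends; three walls, 58 mm long in y, tops 82 mm above the bench. The blocks stand on its base with their axes along the rack's (within 0.02 rad).
- nest_pad (a point): centre of the brass pad's upper face, 16 mm above the bench; axes of the fixture, z up. Pad 46 (x) x 62 mm (y), the block's footprint. Grey cheeks, 50 mm long in x, stand at its +y and -y sides, 68 mm apart with sloped mouths, tops 86 mm above the bench, level with a seated block's: it goes in from above, 62 mm side along y, either way round; nothing guides it along x.
- fixture: fixed holding fixture, origin under its steel plate (116 mm in x, y from -135 to +145 mm, 12 mm high). Pad centre at y = +65 mm; post of radius 9 mm with the yellow finger at y = +125 mm, top 100 mm (bolt 104 mm) above the bench; knob axis at y = -75 mm on a green housing, 104 x 100 mm, top 60 mm above the bench.
- knob_grip (a point): point on the knob's vertical axis, 12 mm below the top of its bar grip, 100 mm above the bench with the knob out; turns and sinks with the knob. Bar 62 long, 14 wide, 30 mm high, on a round skirt of radius 32 mm whose top is 18 mm below this point. The bar, and its white pointer, lie 120 degrees anticlockwise (from above) of this point's own x axis, which is the fixture's x at selector_turn 0.
- dark_block_center (a point): centre of the dark steel-coloured block of the same size and shape in the rack's other slot; it stays there
- selector_push (a joint): how far the knob is pushed in (down), 0 = fully out, 0.012 m = fully in; a spring pushes it out with 4 N (out) to 11 N (in). At each mark teeth block turning unless the knob is more than 9 mm in; between marks it cannot come out.
- selector_turn (a joint): angle of the knob, rad, growing clockwise seen from above: 0 = white mark, 1.047 = green, 2.094 = red. It turns easily when pushed in, and has about 0.06 rad of play either way at a mark.
- hold_finger (a joint): angle of the yellow hold-down finger, geared to 1.5 times the knob's angle: 0 = parked, pointing to the fixture's +x beside the nest; 1.57 = over the block, 4 mm above its top
- caliper: caliper lying on the bench, 72 x 235 x 15 mm, origin at the centre of its underside; bystander
- micrometer: micrometer lying on the bench, 49 x 131 x 19 mm; bystander
- marker_black: black marker lying on the bench, 14 x 136 x 15 mm; bystander
Not all that is in view belongs to the job. Leave any pink look-alike of the part that bears block_center alone.

How it is judged:
By the outcome, as a careful person would: the job done as asked, in the order asked, and still so for the second after the job is handed in, with the robot touching nothing.
It also fails if it takes over 72 s, if anything falls off the work surface, if the arm or the gripper's body presses on something with over 40 N, if the wrist force passes 120 N, or if a joint passes its speed limit or range.

### The arm

A 7-joint arm with a two-finger parallel gripper is mounted at the origin on a cart in front of the work surface, level with it; the furniture and walls round the work are solid. World frame = base frame: x ahead of the robot, y to its left, z up, the work surface at z = 0. Lengths are in m, angles in rad, forces in N, time in s.
With the tool pointing down it reaches from about 0.4 to 0.85 m from the base axis. Payload 10.4 kg.
Tool frame: the origin (TCP) lies midway between the tips of the shut fingers; the grasp point (between the pads) lies 19 mm behind it; z points along the fingers, y is the line along which they close (so a half turn about z gives the same grasp; the last joint's range is limited). The gripper opens to 87 mm and grips with 3 to 60 N. Pads are 19 mm wide; open, the fingers measure 117 mm over their backs; the gripper's body (75 mm by 190 mm) begins 51 mm behind the grasp point.
Start: joints at [-1.371, 0.332, -0.065, 1.46, 0.022, 1.35, -0.088], TCP at [0.138, 0.61, 0.201] pointing down, gripper open.
Joint ranges: [-2.6, 2.6], [-0.5, 2.12], [-1.47, 1.34], [0.16, 2.42], [-1.27, 4.41], [0.06, 2.06], [-2.6, 2.6]. Speed limits (rad/s): [2.22, 2.22, 2.79, 2.79, 3.14, 3.14, 3.14].

### API

Orientations are given as a unit quaternion [x, y, z, w].
In Python, from bench import r gives the robot as it stands.
- The arm moves only by the tool arm_command, never from a script. Its argument "moves" is one flat list of numbers, 4 for each row, row after row: the shift along the tool's x, y, z in cm, then the turn about the tool's z in degrees. A call has 1 to 12 rows; each row shifts and turns the commanded pose from where the row before left it, along the tool's axes as they then stand; what a row does not reach is not made up. A row lasts 1/12 s, in which the tool goes at most 41.7 mm and 7.16 degrees, less where a joint would pass 70% of its speed; a pose out of reach is approached as far as the arm can. A call with a gripper value outside its range is refused whole. "fingers" is the opening in per cent of the stroke, from 0 (shut) to 100 (fully open), set as the call begins (left out, the last holds). The fingers move at their own pace and stop on an object; "squeeze" is the grip in N (left out, the last holds). Time passes only in rows, so rows that do not move let the fingers close. It gives the time, the measured TCP pose, the force, the opening and the grip force at its end, in the units of the state.
- r.read_state(): the state, without advancing time (a new reading comes with each control period).
- r.camera(name): name is "side" or "top" or "wrist"; returns the picture (400x640x3 uint8, red, green, blue); there is no depth.
- r.camera_info(name): a dict with "fx", "fy", "cx", "cy" (pixels), "k1" (the pictures are not rectified: a ray, as slopes to the right and down, at radius r is drawn at 1 + k1 r^2 times it, then the intrinsics apply), "origin" and "attitude" of the camera in the world. Camera axes: x right, y up, looking along -z (the intrinsics and any distortion apply to the point x, -y, -z); pixel columns grow to the right and rows downward; lengths in m; the calibration is good to about 2 mm. A picture is of the moment at which its call begins: read the wrist's pose just before it. camera_info takes no time and is no camera call; for the wrist camera it gives the pose at the moment of the call.
- r.close_job(): hands the job in; it is judged then, once.
The state is a dict: "time": time; "joint_positions": joint angles; "joint_vel": joint speeds; "joint_torque": joint torques, N m; "ee_pos": TCP position; "eef_rot": TCP orientation; "ft_force": force on the tool from outside, world axes, zero at the start; "torque": the same for the moment, N m; "width": finger opening in m; "grip_force": force on a finger pad.
Only numpy, scipy, OpenCV 4.12 (cv2) and the standard library are available. Lean on these libraries where they do the work, as an engineer would, in place of code of your own. Each camera call takes 0.05 s, during which the arm holds its last target. There are 200 camera calls.

## Working session

There is one attempt and no reset: what is moved stays moved. The work goes in short steps, Python scripts to look and compute and a tool call to move; the robot and the scene stay as the last step left them, time stands still between calls to the robot, and variables do not carry over. Pictures are saved under pics/ and viewed, at most 10 in all, crops included, and the job is handed in when it is done.

Besides the shell and the picture viewer there is one more tool, called after ">>>" in YAML: its name, and indented under it one key for each argument. arm_command: Moves the arm, as the interface text tells. Its arguments: {"type":"object","properties":{"moves":{"type":"array"},"fingers":{"type":"number"},"squeeze":{"type":"number"}},"required":["moves"]}

```bash
mkdir -p pics
cat > h.py <<'E'
import numpy as np, cv2
from scipy.spatial.transform import Rotation as R
from bench import r
def ray(ci,u,v):
    a=np.array([(u-ci['cx'])/ci['fx'],(v-ci['cy'])/ci['fy']]);p=a.copy()
    for _ in range(20): p=a/(1+ci['k1']*(p@p))
    att=np.array(ci['attitude'],float)
    M=att if att.shape==(3,3) else R.from_quat(att).as_matrix()
    return np.array(ci['origin'],float), M@np.array([p[0],-p[1],-1])
def onz(ci,u,v,z):
    o,d=ray(ci,u,v); return o+d*(z-o[2])/d[2]
def proj(ci,P):
    att=np.array(ci['attitude'],float)
    M=att if att.shape==(3,3) else R.from_quat(att).as_matrix()
    c=M.T@(np.array(P)-ci['origin']); p=np.array([c[0],-c[1]])/-c[2]
    p=p*(1+ci['k1']*(p@p)); return np.array([p[0]*ci['fx']+ci['cx'],p[1]*ci['fy']+ci['cy']])
def snap(n,f):
    ci=r.camera_info(n); im=r.camera(n); cv2.imwrite('pics/'+f,cv2.cvtColor(np.asarray(im),cv2.COLOR_RGB2BGR)); return ci,im
E
python3 - <<'E'
from h import *
for n in ("top","side"):
    ci,im=snap(n,n+"0.png"); print(n,ci)
s=r.read_state(); print(s)
E
```

```text
top {'fx': 460.9941380697326, 'fy': 460.9941380697326, 'cx': 323.9584741655123, 'cy': 202.79173687625013, 'k1': -0.04416553139287136, 'origin': array([ 0.26245998, -0.06316943,  1.66251517]), 'attitude': array([-0.07405479,  0.07847693,  0.7243477 , -0.68093881])}
side {'fx': 368.08749681876793, 'fy': 368.08749681876793, 'cx': 320.2886140678051, 'cy': 201.66108045165194, 'k1': -0.06970499291365276, 'origin': array([0.49019932, 0.92453536, 0.50952158]), 'attitude': array([-0.02877268,  0.55303096,  0.83054879, -0.05930933])}
{'time': 0.1, 'joint_positions': array([-1.3706385 ,  0.33279651, -0.06468004,  1.46080985,  0.02164678,
        1.34989667, -0.08850421]), 'joint_vel': array([-0.00033479, -0.00110246,  0.00110863, -0.00122706, -0.00051782,
        0.00046331,  0.00021354]), 'joint_torque': array([ 1.67676732e-03, -6.24543285e+01,  2.48300418e-02, -3.90714490e+01,
       -6.14007586e-02,  3.66096559e-02,  6.42891905e-05]), 'ee_pos': array([0.13802969, 0.60920991, 0.19986375]), 'eef_rot': array([ 1.11146067e-01,  9.93803896e-01, -6.06932226e-04, -1.49178087e-05]), 'ft_force': array([ 0.33975281, -1.10497857,  0.69425084]), 'torque': array([0.00118189, 0.00139652, 0.04756674]), 'grip_force': 0.0, 'width': 0.08723650310927929}
```

View pics/top0.png

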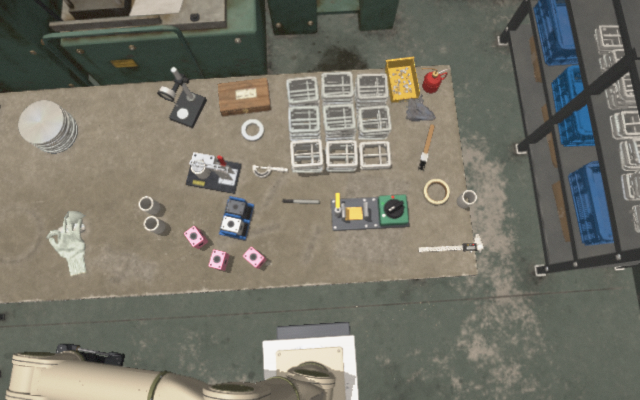

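View pics/side0.png

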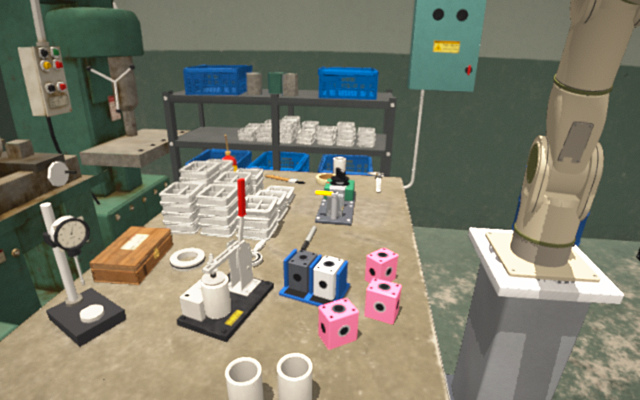

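The rack stands at top-image (236,218). There are several candidates: the bright block at (232,225), the dark block at (236,207), and pink look-alikes at (195,237), (218,260) and (255,258). The bright, non-pink block in the rack fits the description. The fixture is at (370,212), with the knob at (394,209). I'll confirm in an enlarged crop.

Run:
```python
from h import *
im=cv2.imread('pics/top0.png'); ci=r.camera_info('top')
cv2.imwrite('pics/crop0.png',cv2.resize(im[180:270,180:420],None,fx=3.3,fy=3.3,interpolation=cv2.INTER_CUBIC))
hsv=cv2.cvtColor(im,cv2.COLOR_BGR2HSV)
def blobs(name,lo,hi,z,box):
    m=cv2.inRange(hsv,lo,hi); k=np.zeros_like(m); x0,y0,x1,y1=box; k[y0:y1,x0:x1]=m[y0:y1,x0:x1]
    for c in cv2.findContours(k,cv2.RETR_EXTERNAL,cv2.CHAIN_APPROX_NONE)[0]:
        if cv2.contourArea(c)<25: continue
        q=cv2.minAreaRect(c); b=cv2.boxPoints(q); W=np.array([onz(ci,*p,z)[:2] for p in b])
        print(name,np.round(q[0],1),np.round(q[1],1),'W',np.round(W.mean(0),3),np.round(W,3).tolist())
blobs('white',(0,0,185),(180,50,255),.08,(205,190,260,250))
blobs('blue',(100,120,40),(125,255,255),.08,(205,190,260,250))
blobs('green',(60,100,30),(90,255,255),.06,(375,185,415,235))
blobs('yellow',(20,130,100),(35,255,255),.05,(325,185,375,235))
```

```text
white [230.4 223.9] [17.7 13.1] W [0.555 0.246] [[0.542, 0.282], [0.586, 0.27], [0.567, 0.21], [0.523, 0.222]]
blue [232.4 234.5] [25.7  3.9] W [0.517 0.24 ] [[0.522, 0.285], [0.536, 0.282], [0.511, 0.195], [0.498, 0.198]]
yellow [337.5 200. ] [14.  3.] W [ 0.623 -0.133] [[0.649, -0.13], [0.649, -0.141], [0.597, -0.137], [0.598, -0.126]]
```

View pics/crop0.png

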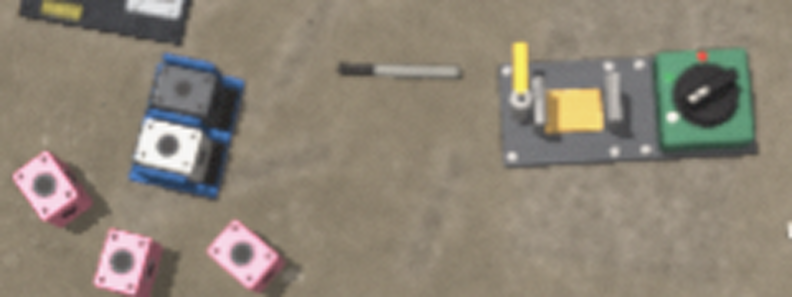

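The crop confirms it: the bright aluminium block is in the nearer slot of the rack (crop 170,147), the dark one is in the farther slot (183,90), and the three pink ones are loose on the bench. The knob's white mark is at crop (672,117), green at (672,77) and red at (703,57). I'll go above the rack first.

>>> arm_command:
  moves: [-3,-1.65,-0.8,0.4,-3,-1.65,-0.8,0.4,-3,-1.65,-0.8,0.4,-3,-1.65,-0.8,0.4,-3,-1.65,-0.8,0.4,-3,-1.65,-0.8,0.4,-3,-1.65,-0.8,0.4,-3,-1.65,-0.8,0.4,-3,-1.65,-0.8,0.4,-3,-1.65,-0.8,0.4,-3,-1.65,-0.8,0.4,-3,-1.65,-0.8,0.4]

```text
time: 1.1
ee_pos: [0.4355, 0.3238, 0.2967]
eef_rot: [0.153, 0.988, -0.0, -0.0]
ft_force: [0.8, 1.0, 0.0]
width: 0.0873
grip_force: 0.0
```

>>> arm_command:
  moves: [-3,-1.65,0,0,-3,-1.65,0,0,-3,-1.65,0,0,-1.5,-1,0,0,0,0,0,0,0,0,0,0]

```text
time: 1.6
ee_pos: [0.5171, 0.236, 0.2961]
eef_rot: [0.154, 0.988, -0.0, -0.0]
ft_force: [-0.0, 0.3, -0.6]
width: 0.0869
grip_force: 0.0
```

```bash
cat >> h.py <<'E'
def delta(P,ang,fk=None):
    """move in tool axes (cm) and turn about tool z (deg) to put TCP at P with tool y along world angle ang (mod pi)"""
    s=r.read_state(); M=R.from_quat(s['eef_rot']).as_matrix()
    d=M.T@(np.array(P)-s['ee_pos'])*100
    cur=np.arctan2(M[1,1],M[0,1]); t=(ang-cur+np.pi/2)%np.pi-np.pi/2
    return np.round(d,2), round(-np.degrees(t),1), 'ee',np.round(s['ee_pos'],4),'yang',round(np.degrees(cur),2),'tilt',np.round(M[:2,2],4),'w',round(s['width'],4),'t',s['time']
E
python3 - <<'E'
from h import *
print(delta([.555,.246,.25],np.radians(72.5)))
ci,im=snap('wrist','w1.png'); print(ci)
E
```

```text
(array([-3.31,  2.1 ,  4.61]), np.float64(-0.2), 'ee', array([0.5171, 0.236 , 0.2961]), 'yang', np.float64(72.3), 'tilt', array([-0.0007, -0.0004]), 'w', 0.0869, 't', 1.6)
{'fx': 317.44237189794677, 'fy': 317.44237189794677, 'cx': 313.4335535200749, 'cy': 197.1323129092637, 'k1': -0.01553618160518238, 'origin': array([0.45437591, 0.25618291, 0.4797068 ]), 'attitude': array([-0.09986816, -0.07288352,  0.58535613,  0.80129429])}
```

View pics/w1.png

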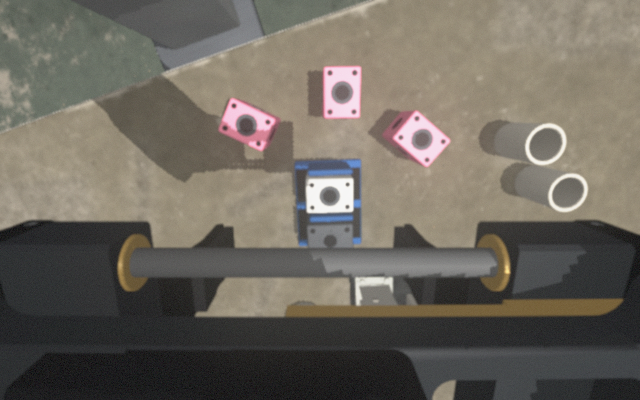

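The wrist view shows the bright block's top at about (330,195), between the blue walls; the dark block sits behind the gripper bar at (330,235). I'll measure the bright top.

Run:
```python
from h import *
im=cv2.imread('pics/w1.png'); ci=r.camera_info('wrist'); hsv=cv2.cvtColor(im,cv2.COLOR_BGR2HSV)
m=cv2.inRange(hsv,(0,0,150),(180,60,255)); k=np.zeros_like(m); k[165:218,295:365]=m[165:218,295:365]
k=cv2.morphologyEx(k,cv2.MORPH_CLOSE,np.ones((9,9)))
c=max(cv2.findContours(k,cv2.RETR_EXTERNAL,cv2.CHAIN_APPROX_NONE)[0],key=cv2.contourArea)
print(cv2.boundingRect(c))
W=np.array([onz(ci,*p[0],.08)[:2] for p in c])*1000
q=cv2.minAreaRect(W.astype(np.float32)); print(q)
b=cv2.boxPoints(q); print(b)
l=(b[1]-b[0]) if np.linalg.norm(b[1]-b[0])>np.linalg.norm(b[2]-b[1]) else b[2]-b[1]
a=np.arctan2(l[1],l[0]); print(np.degrees(a))
C=np.array(q[0])/1000
print(delta([*C,.10],a)); print(delta([*C,.031],a))
```

```text
(306, 165, 59, 53)
((552.5340576171875, 254.83761596679688), (76.09671020507812, 69.21339416503906), 74.66031646728516)
[[509.09488 227.29964]
 [575.8425  208.98987]
 [595.97327 282.3756 ]
 [529.2256  300.68536]]
74.66029
(array([-2.93,  2.76, 19.61]), np.float64(-2.2), 'ee', array([0.5164, 0.2374, 0.2962]), 'yang', np.float64(72.44), 'tilt', array([-0.0008,  0.0001]), 'w', 0.087, 't', 1.65)
(array([-2.93,  2.76, 26.51]), np.float64(-2.2), 'ee', array([0.5164, 0.2374, 0.2962]), 'yang', np.float64(72.44), 'tilt', array([-0.0008,  0.0001]), 'w', 0.087, 't', 1.65)
```

```bash
cat >> h.py <<'E'
def rect(ci,im,lo,hi,box,z,close=0):
    hsv=cv2.cvtColor(im,cv2.COLOR_BGR2HSV); m=cv2.inRange(hsv,lo,hi); k=np.zeros_like(m); x0,y0,x1,y1=box; k[y0:y1,x0:x1]=m[y0:y1,x0:x1]
    c=max(cv2.findContours(k,cv2.RETR_EXTERNAL,cv2.CHAIN_APPROX_NONE)[0],key=cv2.contourArea)
    W=np.array([onz(ci,*p[0],z)[:2] for p in c])*1000
    q=cv2.minAreaRect(W.astype(np.float32)); b=cv2.boxPoints(q)
    l=(b[1]-b[0]) if np.linalg.norm(b[1]-b[0])>np.linalg.norm(b[2]-b[1]) else b[2]-b[1]
    a=np.arctan2(l[1],l[0]); print('px',cv2.boundingRect(c),'C',np.round(q[0],1),'size',np.round(q[1],1),'longdeg',round(np.degrees(a)%180,1))
    return np.array(q[0])/1000,a
E
python3 - <<'E'
from h import *
im=cv2.imread('pics/w1.png'); ci=r.camera_info('wrist')
for t in (190,210,230): C,a=rect(ci,im,(0,0,t),(180,40,255),(295,165,365,222),.08)
print(delta([*C,.031],a))
rect(ci,im,(100,120,100),(125,255,255),(290,150,365,175),.082)
E
```

```text
px (306, 178, 48, 35) C [553.8 247.5] size [61.  45.7] longdeg 74.2
px (306, 178, 48, 35) C [554.  247.6] size [60.7 44.8] longdeg 74.4
px (307, 179, 46, 33) C [553.9 247.8] size [59.  42.7] longdeg 72.4
(array([-3.28,  2.13, 26.51]), np.float64(0.0), 'ee', array([0.5164, 0.2374, 0.2962]), 'yang', np.float64(72.44), 'tilt', array([-0.0008,  0.0001]), 'w', 0.087, 't', 1.65)
px (309, 171, 41, 4) C [524.  255.8] size [50.7  3.7] longdeg 74.7
```

>>> arm_command:
  moves: [-1.65,1.05,2.5,-1,-1.65,1.05,2.5,0,0,0,3,0,0,0,3,0,0,0,2,0,0,0,2,0,0,0,0,0]

```text
time: 2.23
ee_pos: [0.5513, 0.2481, 0.1422]
eef_rot: [0.143, 0.99, -0.002, -0.003]
ft_force: [-0.5, -0.4, -0.3]
width: 0.0871
grip_force: 0.0
```

Run:
```python
from h import *
ci,im=snap('wrist','w2.png'); print(delta([.5539,.2476,.031],np.radians(73.5)))
im=cv2.imread('pics/w2.png')
rect(ci,im,(0,0,200),(180,40,255),(200,100,440,330),.08)
```

```text
(array([-0.2 , -0.  , 11.38]), np.float64(0.1), 'ee', array([0.5524, 0.2484, 0.1448]), 'yang', np.float64(73.57), 'tilt', array([-0.0037, -0.0014]), 'w', 0.087, 't', 2.2833)
px (274, 180, 37, 34) C [542.3 232.9] size [28.5 27.2] longdeg 73.6
```

View pics/w2.png

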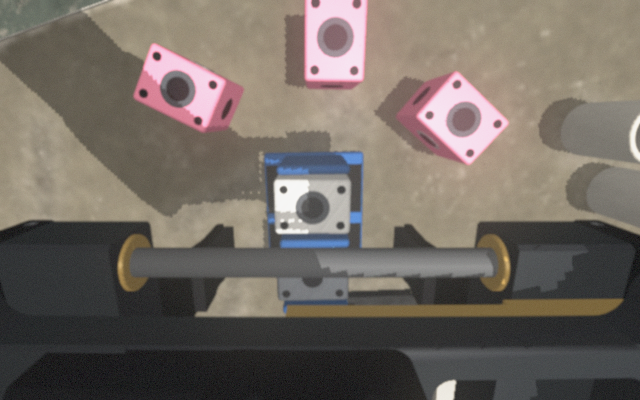

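The block's top spans (275–351, 175–235), half of it in shadow, with its centre near (313,206). I'll re-measure with a lower threshold.

Run:
```python
from h import *
ci=r.camera_info('wrist'); im=cv2.imread('pics/w2.png')
for t in (110,140): C,a=rect(ci,im,(0,0,t),(180,45,255),(266,165,360,237),.08)
print(onz(ci,313,206.,.08)); print(delta([*C,.031],a))
```

```text
px (273, 174, 79, 61) C [555.  246.2] size [62.7 50.5] longdeg 73.6
px (273, 175, 78, 59) C [555.  246.3] size [62.2 48.8] longdeg 73.6
[0.55632889 0.24680001 0.08      ]
(array([-0.34, -0.1 , 11.38]), np.float64(-0.0), 'ee', array([0.5524, 0.2484, 0.1448]), 'yang', np.float64(73.57), 'tilt', array([-0.0037, -0.0014]), 'w', 0.087, 't', 2.2833)
```

>>> arm_command:
  moves: [-0.3,-0.1,1.4,0,0,0,2,0,0,0,2,0,0,0,2,0,0,0,2,0,0,0,1,0,0,0,1,0,0,0,0,0,0,0,0,0]

```text
time: 3.03
ee_pos: [0.5575, 0.2461, 0.0334]
eef_rot: [0.144, 0.99, 0.0, 0.0]
ft_force: [-0.8, 0.1, 0.7]
width: 0.0868
grip_force: 0.0
```

>>> arm_command:
  moves: [0,0,0,0,0,0,0,0,0,0,0,0,0,0,0,0,0,0,0,0,0,0,0,0,0,0,0,0,0,0,0,0]
  fingers: 0
  squeeze: 30

```text
time: 3.7
ee_pos: [0.5573, 0.2456, 0.0329]
eef_rot: [0.144, 0.99, 0.0, 0.0]
ft_force: [-2.3, -0.7, 4.9]
width: 0.0617
grip_force: 30.0
```

>>> arm_command:
  moves: [0,0,-1,0,0,0,-2,0,0,0,-2,0,0,0,-2.5,0,0,0,-2.5,0,0,0,-2,0,0,-1,0,0,0.5,-2,0,0,0.5,-3,0,0,0.5,-3,0,0,0.5,-3,0,0,0.5,-3,0,0]

```text
time: 4.7
ee_pos: [0.4885, 0.1069, 0.1512]
eef_rot: [0.144, 0.99, -0.0, -0.001]
ft_force: [0.3, -0.0, -3.2]
width: 0.0618
grip_force: 30.0
```

>>> arm_command:
  moves: [0.5,-3,0,0,0.5,-3,0,0,0.5,-3,0,0,0.5,-2,0,0,0,-1,0,0,0,0,0,0,0,0,0,0]

```text
time: 5.28
ee_pos: [0.4368, -0.0002, 0.1522]
eef_rot: [0.144, 0.99, 0.0, -0.0]
ft_force: [0.1, 0.5, -3.3]
width: 0.0621
grip_force: 30.0
```

Run:
```python
from h import *
print(delta([.44,0,.0235],np.radians(90))); print(r.read_state()['joint_positions'])
ci,im=snap('wrist','w3.png')
snap('top','top3.png')
```

```text
(array([-0.3 ,  0.1 , 12.87]), np.float64(-16.6), 'ee', array([ 4.368e-01, -2.000e-04,  1.522e-01]), 'yang', np.float64(73.41), 'tilt', array([-0.0002,  0.0006]), 'w', 0.0621, 't', 5.2833)
[-0.5659212  -0.07912204  0.44710779  2.01534357  0.03603946  1.1979286
  1.14809617]
```

View pics/w3.png

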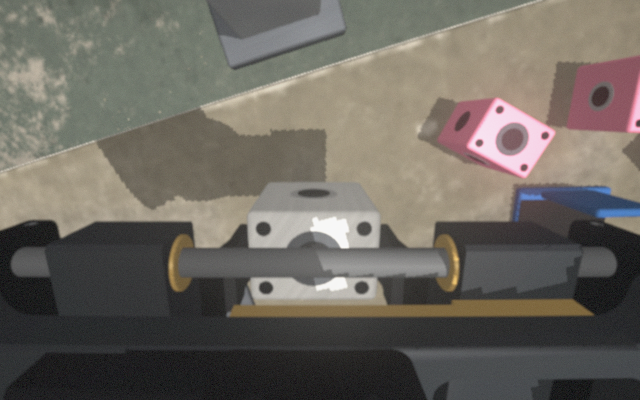

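The block is held squarely between the fingers (250–380, 182–298). I'll set it down here.

>>> arm_command:
  moves: [0,0,2,0,0,0,2.5,0,0,0,2.5,0,0,0,2.5,0,0,0,1.5,0,0,0,1,0,0,0,0.4,0,0,0,0.3,0,0,0,0.1,0,0,0,0,0,0,0,0,0]

```text
time: 6.3
ee_pos: [0.4377, -0.0002, 0.0252]
eef_rot: [0.144, 0.99, 0.0, 0.001]
ft_force: [-0.5, -0.6, -3.7]
width: 0.0621
grip_force: 30.0
```

>>> arm_command:
  moves: [0,0,0.15,0,0,0,0.1,0,0,0,0,0,0,0,0,0]

```text
time: 6.63
ee_pos: [0.4376, -0.0002, 0.0228]
eef_rot: [0.144, 0.99, 0.0, 0.0]
ft_force: [-2.3, 0.4, 5.8]
width: 0.0617
grip_force: 30.0
```

>>> arm_command:
  moves: [0,0,0,0,0,0,0,0,0,0,0,0,0,0,0,0,0,0,-1,0,0,0,-2,0,0,0,-2.5,0,0,0,-2.5,0,0,0,-1,0,0,0,0,-6,0,0,0,-6,0,0,0,-6]
  fingers: 100

```text
time: 7.63
ee_pos: [0.4371, -0.0003, 0.1125]
eef_rot: [-0.015, 1.0, 0.0, 0.0]
ft_force: [0.0, -0.6, -0.5]
width: 0.0871
grip_force: 0.0
```

>>> arm_command:
  moves: [0,0,0,-6,0,0,0,-6,0,0,0,-6,0,0,0,-6,0,0,0,-6,0,0,0,-6,0,0,0,-6,0,0,0,-6,0,0,0,-6,0,0,0,-6,0,0,0,-6,0,0,0,-6]

```text
time: 8.63
ee_pos: [0.4383, -0.003, 0.1156]
eef_rot: [-0.538, 0.843, -0.004, 0.002]
ft_force: [-0.7, -0.4, 0.3]
width: 0.0874
grip_force: 0.0
```

>>> arm_command:
  moves: [0,0,0,0,0,0,0,0,0,0,0,0]

```text
time: 8.88
ee_pos: [0.4385, -0.001, 0.1157]
eef_rot: [-0.539, 0.843, -0.004, 0.002]
ft_force: [-0.9, 0.0, -0.3]
width: 0.0871
grip_force: 0.0
```

Run:
```python
from h import *
print(delta([.4376,-.0002,.0235],np.radians(73.45+90))); print(r.read_state()['joint_positions'])
```

```text
(array([-0.04,  0.2 ,  9.22]), np.float64(-8.3), 'ee', array([ 0.4385, -0.001 ,  0.1157]), 'yang', np.float64(155.17), 'tilt', array([ 0.0079, -0.0039]), 'w', 0.0871, 't', 8.8833)
[-0.85165933 -0.06659263  0.73588213  2.07535886  0.05522777  1.10884855
  2.56697962]
```

Joint 7 rises with that turn and is now near its limit, so I'll go the other way round, a half turn back.

>>> arm_command:
  moves: [0,0,0,6.6,0,0,0,6.6,0,0,0,6.6,0,0,0,6.6,0,0,0,6.6,0,0,0,6.6,0,0,0,6.6,0,0,0,6.6,0,0,0,6.6,0,0,0,6.6,0,0,0,6.6,0,0,0,6.6]

```text
time: 9.88
ee_pos: [0.4384, -0.0023, 0.1155]
eef_rot: [0.126, 0.992, -0.002, 0.004]
ft_force: [-1.5, -0.2, -0.2]
width: 0.0869
grip_force: 0.0
```

>>> arm_command:
  moves: [0,0,0,6.6,0,0,0,6.6,0,0,0,6.6,0,0,0,6.6,0,0,0,6.6,0,0,0,6.6,0,0,0,6.6,0,0,0,6.6,0,0,0,6.6,0,0,0,6.6,0,0,0,6.6,0,0,0,6.6]

```text
time: 10.88
ee_pos: [0.4384, -0.0022, 0.1155]
eef_rot: [0.73, 0.684, 0.001, 0.004]
ft_force: [-0.9, 0.2, 0.3]
width: 0.087
grip_force: 0.0
```

>>> arm_command:
  moves: [0,0,0,6.6,0,0,0,6.6,0,0,0,0,0,0,0,0]

```text
time: 11.22
ee_pos: [0.4385, -0.0022, 0.1155]
eef_rot: [0.8, 0.599, 0.002, 0.004]
ft_force: [-0.7, -0.3, 0.3]
width: 0.087
grip_force: 0.0
```

Run:
```python
from h import *
print(delta([.4376,-.0002,.0235],np.radians(73.45+90))); print(r.read_state()['joint_positions'])
```

```text
(array([ 0.19, -0.22,  9.2 ]), np.float64(0.2), 'ee', array([ 0.4385, -0.0022,  0.1155]), 'yang', np.float64(-16.34), 'tilt', array([ 0.0076, -0.0044]), 'w', 0.087, 't', 11.2167)
[-0.72412408 -0.05306261  0.6140187   2.07102442  0.03995645  1.10716951
 -0.41356837]
```

>>> arm_command:
  moves: [0.2,-0.2,1.2,0.2,0,0,2,0,0,0,2,0,0,0,2,0,0,0,1,0,0,0,1,0,0,0,0,0,0,0,0,0]

```text
time: 11.88
ee_pos: [0.438, 0.0003, 0.0238]
eef_rot: [0.802, 0.598, 0.002, 0.004]
ft_force: [0.4, -0.4, 0.1]
width: 0.0871
grip_force: 0.0
```

Run:
```python
from h import *
print(delta([.4376,-.0002,.0228],np.radians(73.45+90))); print(r.read_state()['joint_positions'])
```

```text
(array([-0.06, -0.03,  0.1 ]), np.float64(-0.1), 'ee', array([4.38e-01, 3.00e-04, 2.38e-02]), 'yang', np.float64(-16.61), 'tilt', array([ 0.0075, -0.0045]), 'w', 0.0871, 't', 11.8833)
[-0.70940482  0.11204122  0.63373324  2.16153369 -0.0791223   0.88401547
 -0.3187289 ]
```

>>> arm_command:
  moves: [0,0,0.1,0,0,0,0,0,0,0,0,0,0,0,0,0,0,0,0,0,0,0,0,0,0,0,0,0]
  fingers: 0
  squeeze: 35

```text
time: 12.47
ee_pos: [0.4378, 0.0006, 0.0227]
eef_rot: [0.802, 0.597, 0.002, 0.004]
ft_force: [-2.0, 1.3, 0.7]
width: 0.0482
grip_force: 1.0
```

Run:
```python
from h import *
im=cv2.imread('pics/top0.png'); ci=r.camera_info('top')
rect(ci,im,(12,90,90),(35,255,255),(344,203,366,225),.016)
rect(ci,im,(50,60,30),(95,255,255),(375,190,412,230),.06)
print(onz(ci,180+707/3.3,180+95/3.3,.1))
print(delta([.59,-.30,.22],0))
```

```text
px (345, 207, 18, 14) C [ 577.1 -189.6] size [62.2 48.2] longdeg 86.5
px (378, 195, 30, 31) C [ 573.6 -326.7] size [101.3 106.2] longdeg 179.7
[ 0.56880391 -0.32537151  0.1       ]
(array([-24.47,  23.36, -19.5 ]), np.float64(-16.6), 'ee', array([0.4378, 0.0006, 0.0227]), 'yang', np.float64(-16.64), 'tilt', array([ 0.0076, -0.0039]), 'w', 0.0482, 't', 12.4667)
```

>>> arm_command:
  moves: [0,0,0,0,0,0,0,0,0,0,0,0,0,0,-1,0,0,0,-2.5,0,0,0,-2.5,0,0,0,-3,0,0,0,-3,-2,0,0,-3,-3,0,0,-3,-4,0,0,-2,-4,0,0,0,-1]

```text
time: 13.47
ee_pos: [0.4383, 0.0011, 0.227]
eef_rot: [0.722, 0.692, 0.004, 0.006]
ft_force: [0.7, 0.2, -3.6]
width: 0.0456
grip_force: 35.0
```

Run:
```python
from h import *
print(delta([.577,-.28,.22],np.radians(-2)),r.read_state()['grip_force'])
```

```text
(array([-27.49,  15.06,   0.95]), np.float64(-0.5), 'ee', array([0.4383, 0.0011, 0.227 ]), 'yang', np.float64(-2.47), 'tilt', array([ 0.0143, -0.0021]), 'w', 0.0456, 't', 13.4667) 34.96221003384562
```

>>> arm_command:
  moves: [-1.5,0.7,0,0,-3,1.6,0,0,-3,1.6,0,0,-3,1.7,0,0,-3,1.7,0,0,-3,1.7,0,0,-3,1.7,0,0,-3,1.7,0,0,-3,1.7,0,0,-1.5,1,0,0,0,0,0,0,0,0,0,0]

```text
time: 14.47
ee_pos: [0.5738, -0.2767, 0.2234]
eef_rot: [0.724, 0.689, 0.0, 0.004]
ft_force: [-0.4, 0.6, -3.3]
width: 0.0459
grip_force: 35.0
```

Run:
```python
from h import *
print(delta([.577,-.28,.22],np.radians(-2)),r.read_state()['joint_positions'])
ci,im=snap('wrist','w4.png')
```

```text
(array([-0.31,  0.34,  0.34]), np.float64(-0.8), 'ee', array([ 0.5738, -0.2767,  0.2234]), 'yang', np.float64(-2.84), 'tilt', array([ 0.005 , -0.0052]), 'w', 0.0459, 't', 14.4667) [-0.26640321  0.44786018  0.89487083  1.43831153 -0.34742777  1.41366296
  0.58179837]
```

View pics/w4.png

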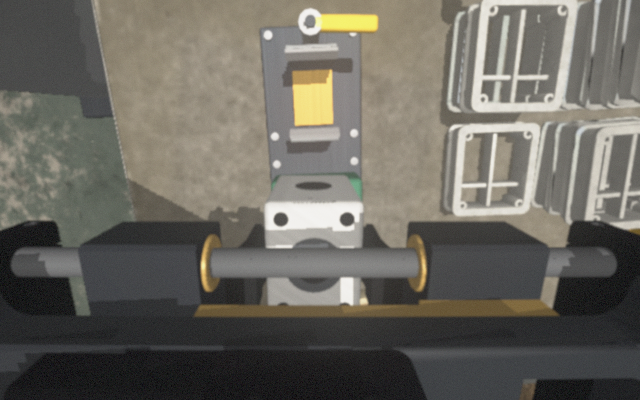

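The pad is at (293–333, 69–126), the cheek tops at (312,48) and (314,134), and the post at (310,21) with the yellow finger pointing to +x.

Run:
```python
from h import *
ci=r.camera_info('wrist'); im=cv2.imread('pics/w4.png')
C,a=rect(ci,im,(12,90,90),(35,255,255),(285,60,340,130),.016)
hsv=cv2.cvtColor(im,cv2.COLOR_BGR2HSV)
rect(ci,im,(20,90,90),(35,255,255),(322,5,390,35),.095)
print('post',onz(ci,310.5,21,.104)[:2])
# plate left edge & right edge: strong gradient across rows
g=cv2.cvtColor(im,cv2.COLOR_BGR2GRAY).astype(float)
for x0,x1,s in ((250,282,-1),(345,372,1)):
    P=[]
    for v in list(range(62,125,3)):
        d=s*np.diff(cv2.GaussianBlur(g[v:v+1],(5,1),0)[0,x0:x1]); P.append(onz(ci,x0+.5+d.argmax(),v,.012)[:2])
    P=np.array(P); f=np.polyfit(P[:,1],P[:,0],1); res=P[:,0]-np.polyval(f,P[:,1]); k=abs(res)<.003; f=np.polyfit(P[k,1],P[k,0],1)
    print('edge x at y=-.19',np.polyval(f,-.19),'yawdeg',-np.degrees(np.arctan(f[0])),k.sum())
for nm,box in (('cheek+',(275,40,345,58)),('cheek-',(275,124,345,142))):
    try: rect(ci,im,(0,0,135),(180,40,255),box,.086)
    except Exception as e: print(e)
```

```text
px (292, 69, 41, 57) C [ 578.7 -187.7] size [63.  46.8] longdeg 88.1
px (322, 13, 57, 20) C [ 615.4 -129.2] size [15.5 50.3] longdeg 177.4
post [ 0.58001922 -0.12864374]
edge x at y=-.19 0.5210080274405654 yawdeg -0.3391186498303419 21
edge x at y=-.19 0.6374798814163745 yawdeg -0.6549695209120199 12
px (280, 40, 65, 18) C [ 580.5 -147.4] size [14.8 59.9] longdeg 177.3
px (287, 124, 58, 18) C [ 580.3 -224.7] size [16.6 56.7] longdeg 177.3
```

Run:
```python
from h import *
ci=r.camera_info('wrist'); im=cv2.imread('pics/w4.png'); g=cv2.cvtColor(im,cv2.COLOR_BGR2GRAY)
W=[]
for u,v in ((267,35),(274,135),(276,170),(354,128),(354,161),(353,33)):
    p=g[v-8:v+9,u-7:u+8].astype(float); w=np.clip(p-165,0,None); 
    if w.sum()<50: print('none',u,v,p.max()); continue
    y,x=np.mgrid[v-8:v+9,u-7:u+8]; c=((x*w).sum()/w.sum(),(y*w).sum()/w.sum()); P=onz(ci,*c,.014)[:2]; W.append(P); print(np.round(c,1),np.round(P*1000,1),int((w>0).sum()))
```

```text
[267.6  34.6] [ 531.6 -116.8] 75
[274.4 135.9] [ 530.6 -230. ] 59
[276.3 164.1] [ 530.3 -264.6] 42
[353.5 132.5] [ 627.  -230.7] 58
[353.8 160.5] [ 626.7 -264.9] 54
[353.   28.2] [ 628.4 -114.7] 120
```

Run:
```python
from h import *
print(delta([.579,-.1877,.135],np.radians(-.8)))
```

```text
(array([8.82, 0.03, 8.84]), np.float64(-1.9), 'ee', array([ 0.574 , -0.2755,  0.2238]), 'yang', np.float64(-2.74), 'tilt', array([ 0.0059, -0.0042]), 'w', 0.0462, 't', 14.5167)
```

>>> arm_command:
  moves: [1.3,0,0,0,2.5,0,0,0,2.5,0,1,0,2.5,0,2,0,0,0,2,0,0,0,2,0,0,0,1.8,0,0,0,0,-1.9,0,0,0,0,0,0,0,0,0,0,0,0]

```text
time: 15.43
ee_pos: [0.5798, -0.1873, 0.1373]
eef_rot: [0.712, 0.702, 0.002, 0.005]
ft_force: [-0.5, -0.6, -3.2]
width: 0.0455
grip_force: 35.0
```

Run:
```python
from h import *
print(delta([.579,-.1877,.06],np.radians(-.8)))
ci,im=snap('wrist','w5.png'); im=cv2.imread('pics/w5.png')
cv2.imwrite('pics/w5c.png',cv2.resize(im[100:330,150:490],None,fx=2,fy=2))
```

```text
(array([-0.01, -0.15,  7.73]), np.float64(0.0), 'ee', array([ 0.5798, -0.1873,  0.1373]), 'yang', np.float64(-0.76), 'tilt', array([ 0.0091, -0.0038]), 'w', 0.0455, 't', 15.4333)
```

View pics/w5c.png

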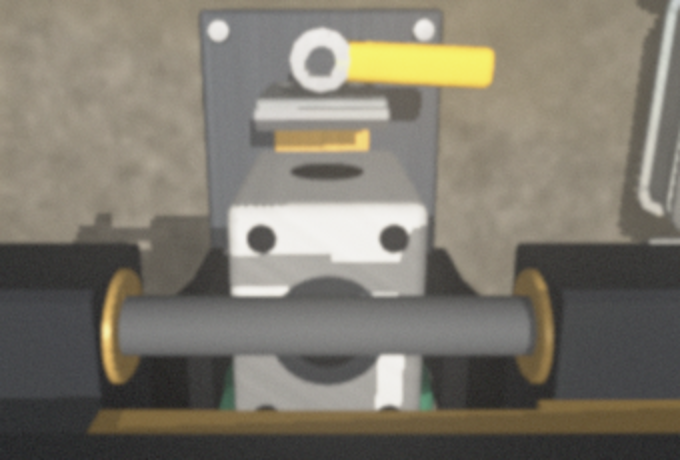

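The block's lower edge is centred over the pad (both at about column 323 of the crop) and square with the plate's end edge and bolts (row 30). I'll lower it.

>>> arm_command:
  moves: [0,-0.1,1,0,0,-0.05,1.2,0,0,0,1.2,0,0,0,1.2,0,0,0,1.2,0,0,0,1,0,0,0,1,0,0,0,0,0,0,0,0,0]

```text
time: 16.23
ee_pos: [0.5783, -0.1882, 0.0579]
eef_rot: [0.712, 0.702, 0.001, 0.004]
ft_force: [0.2, -0.2, -2.7]
width: 0.0457
grip_force: 35.0
```

Run:
```python
from h import *
print(delta([.579,-.1877,.0388],np.radians(-.8)))
```

```text
(array([0.06, 0.06, 1.91]), np.float64(0.0), 'ee', array([ 0.5783, -0.1882,  0.0579]), 'yang', np.float64(-0.75), 'tilt', array([ 0.0068, -0.0043]), 'w', 0.0457, 't', 16.2333)
```

>>> arm_command:
  moves: [0,0.05,0.6,0,0,0,0.5,0,0,0,0.4,0,0,0,0.2,0,0,0,0.1,0,0,0,0,0,0,0,0,0]

```text
time: 16.82
ee_pos: [0.5793, -0.1883, 0.0407]
eef_rot: [0.712, 0.702, 0.001, 0.004]
ft_force: [0.1, -0.4, -3.6]
width: 0.0456
grip_force: 35.0
```

>>> arm_command:
  moves: [0,0,0.1,0,0,0,0.1,0,0,0,0,0,0,0,0,0]

```text
time: 17.15
ee_pos: [0.5795, -0.1883, 0.0388]
eef_rot: [0.712, 0.702, 0.002, 0.004]
ft_force: [-0.6, 0.0, -1.4]
width: 0.0461
grip_force: 35.0
```

>>> arm_command:
  moves: [0,0,0.05,0,0,0,0,0,0,0,0,0]

```text
time: 17.4
ee_pos: [0.5795, -0.1884, 0.0387]
eef_rot: [0.712, 0.702, 0.002, 0.004]
ft_force: [-2.0, 1.4, 4.9]
width: 0.0457
grip_force: 35.0
```

>>> arm_command:
  moves: [0,0,0,0,0,0,0,0,0,0,0,0,0,0,0,0,0,0,-1,0,0,0,-2,0,0,0,-2.5,0,0,0,-3,0,0,0,-3,0,0,0,-3,0,0,0,-3,0,0,0,-3,0]
  fingers: 100

```text
time: 18.4
ee_pos: [0.5773, -0.1876, 0.2454]
eef_rot: [0.712, 0.702, 0.002, 0.005]
ft_force: [0.5, 0.0, -1.2]
width: 0.0868
grip_force: 0.0
```

>>> arm_command:
  moves: [-1.5,0,0,0,-3,0,0,0,-3,0,0,0,-3,0,0,0,-3,0,0,0,-3,0,0,0,-1.5,0,0,0,0,0,0,0,0,0,0,0]

```text
time: 19.15
ee_pos: [0.5746, -0.3684, 0.2441]
eef_rot: [0.712, 0.702, 0.001, 0.004]
ft_force: [0.5, 0.7, -0.5]
width: 0.0873
grip_force: 0.0
```

Run:
```python
from h import *
print(delta([.579,-.1877,.0388],np.radians(-.8)))
ci,im=snap('wrist','w6.png')
np.save('ci6.npy',ci,allow_pickle=True)
```

```text
(array([1.817e+01, 1.000e-02, 2.045e+01]), np.float64(-0.1), 'ee', array([ 0.5746, -0.3684,  0.2441]), 'yang', np.float64(-0.87), 'tilt', array([ 0.0076, -0.0047]), 'w', 0.0873, 't', 19.15)
```

View pics/w6.png

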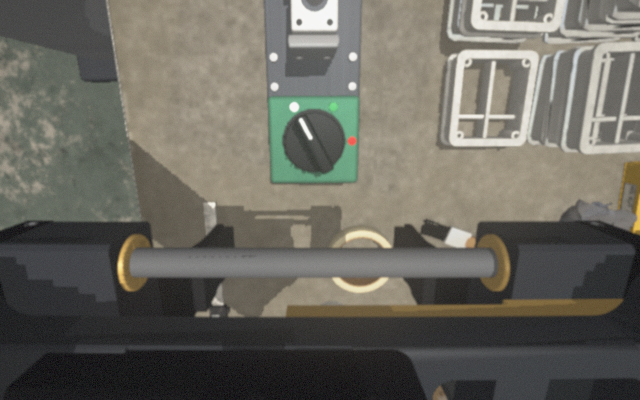

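The block is seated between the cheeks (315,12). The knob's skirt is centred near (314,141), its pointer is toward the white mark (294,106), green is at (333,106) and red at (351,141).

Run:
```python
from h import *
ci=np.load('ci6.npy',allow_pickle=True).item(); im=cv2.imread('pics/w6.png'); hsv=cv2.cvtColor(im,cv2.COLOR_BGR2HSV)
C,a=rect(ci,im,(60,90,50),(95,255,255),(255,85,370,190),.06)
m=cv2.inRange(hsv,(0,0,0),(180,255,75)); k=np.zeros_like(m); k[102:182,275:355]=m[102:182,275:355]
k=cv2.morphologyEx(k,cv2.MORPH_OPEN,np.ones((5,5)))
c=max(cv2.findContours(k,cv2.RETR_EXTERNAL,cv2.CHAIN_APPROX_NONE)[0],key=cv2.contourArea)
W=np.array([onz(ci,*p[0],.082)[:2] for p in cv2.convexHull(c)])*1000
print('skirt',cv2.minEnclosingCircle(W.astype(np.float32)),cv2.boundingRect(c))
rect(ci,im,(0,0,150),(180,60,255),(297,114,315,142),.112)
for n,(u,v) in dict(w=(294,106.5),g=(333.5,106),rd=(351.5,141)).items(): print(n,onz(ci,u,v,.06))
# bolts for yaw
g=cv2.cvtColor(im,cv2.COLOR_BGR2GRAY)
for u,v in ((273,58),(273,87),(353,57),(353,86)):
    p=g[v-7:v+8,u-6:u+7].astype(float); w=np.clip(p-165,0,None); y,x=np.mgrid[v-7:v+8,u-6:u+7]; c=((x*w).sum()/w.sum(),(y*w).sum()/w.sum()); print(np.round(onz(ci,*c,.014)[:2]*1000,1))
b=rect(ci,im,(0,0,170),(180,50,255),(285,0,345,32),.086)
# block left/right edges of lit top face near its lower edge
print(hsv[20,285:345,2])
print(delta([.575,-.326,.2],0)); print(onz(ci,306,128,.112))
```

```text
px (300, 99, 56, 26) C [ 593.7 -297.2] size [27.1 61.5] longdeg 179.2
skirt ((572.0477294921875, -336.629150390625), 26.304676055908203) (295, 128, 27, 43)
px (299, 118, 14, 22) C [ 569.3 -313.3] size [ 4.8 23.1] longdeg 117.7
w [ 0.55635585 -0.29115693  0.06      ]
g [ 0.60038004 -0.29127887  0.06      ]
rd [ 0.62100742 -0.33018178  0.06      ]
[ 530.5 -231.3]
[ 530.1 -265.4]
[ 626.6 -232.2]
[ 626.2 -266.2]
px (291, 0, 47, 31) C [ 579.7 -206.4] size [26.5 45.1] longdeg 179.3
[121 109  91  92  93 117 183 234 246 246 243 208 141 113 108 124 181 237
 246 246 246 246 246 246 246 246 246 246 246 246 246 246 246 246 246 246
 246 246 247 247 247 241 196 140 121 122 142 206 241 247 246 239 210 161
 139 136 139 139 135 138]
(array([ 4.12, -0.13,  4.39]), np.float64(-0.8), 'ee', array([ 0.5754, -0.367 ,  0.2441]), 'yang', np.float64(-0.75), 'tilt', array([ 0.0081, -0.004 ]), 'w', 0.0867, 't', 19.2)
[ 0.57008584 -0.31283397  0.112     ]
```

>>> arm_command:
  moves: [1.85,0.1,1,0,2,0.1,1.5,0,0,0,2,-5.7,0,0,2,-5.7,0,0,1.5,-5.7,0,0,1.5,-5.7,0,0,1,-5.7,0,0,0,0,0,0,0,0]
  fingers: 60

```text
time: 19.95
ee_pos: [0.5791, -0.3278, 0.1389]
eef_rot: [0.517, 0.856, 0.001, 0.004]
ft_force: [-0.2, -0.1, 0.2]
width: 0.0526
grip_force: 0.0
```

Run:
```python
from h import *
print(delta([.577,-.3285,.087],np.radians(28)),r.read_state()['joint_positions'])
```

```text
(array([ 0.07, -0.25,  5.19]), np.float64(-0.3), 'ee', array([ 0.5791, -0.3278,  0.1389]), 'yang', np.float64(27.69), 'tilt', array([ 0.008 , -0.0032]), 'w', 0.0526, 't', 19.95) [-0.07915216  0.53779689  0.74906946  1.46616445 -0.37512513  1.27527573
  1.18895855]
```

>>> arm_command:
  moves: [0.05,-0.2,1,0,0,0,1.5,0,0,0,1.5,0,0,0,0.7,0,0,0,0.4,0,0,0,0,0,0,0,0,0]

```text
time: 20.53
ee_pos: [0.5774, -0.3302, 0.0883]
eef_rot: [0.517, 0.856, 0.0, 0.005]
ft_force: [0.8, -0.2, -0.3]
width: 0.0523
grip_force: 0.0
```

>>> arm_command:
  moves: [0,0,0,0,0,0,0,0,0,0,0,0,0,0,0,0,0,0,0,0,0,0,0,0,0,0,0,0,0,0,0,0,0,0,0,0,0,0,0,0,0,0,0,0,0,0,0,0]
  fingers: 0
  squeeze: 40

```text
time: 21.53
ee_pos: [0.5772, -0.3299, 0.0877]
eef_rot: [0.517, 0.856, 0.0, 0.005]
ft_force: [-0.2, 0.7, 0.4]
width: 0.0124
grip_force: 40.0
```

Run:
```python
from h import *
print(delta([.577,-.3285,.075],np.radians(-30.6)),r.read_state()['ft_force'],r.read_state()['grip_force'])
```

```text
(array([0.15, 0.04, 1.26]), np.float64(58.4), 'ee', array([ 0.5772, -0.3299,  0.0877]), 'yang', np.float64(27.77), 'tilt', array([ 0.0082, -0.0041]), 'w', 0.0124, 't', 21.5333) [-0.23574362  0.68285045  0.39391643] 40.00046968460083
```

>>> arm_command:
  moves: [0,0,0.3,0,0,0,0.3,0,0,0,0.3,0,0,0,0.2,0,0,0,0,0,0,0,0,0]

```text
time: 22.03
ee_pos: [0.5775, -0.3301, 0.0773]
eef_rot: [0.517, 0.856, 0.001, 0.005]
ft_force: [-0.8, 2.8, 9.4]
width: 0.0125
grip_force: 40.0
```

>>> arm_command:
  moves: [0,0,0.1,0,0,0,0,0,0,0,0,0]

```text
time: 22.28
ee_pos: [0.5775, -0.3301, 0.0764]
eef_rot: [0.517, 0.856, 0.001, 0.005]
ft_force: [-2.1, 2.8, 9.4]
width: 0.0124
grip_force: 40.0
```

Knob is in (11.3 mm). A small turn first, watching the torque.

>>> arm_command:
  moves: [0,0,0,2,0,0,0,4,0,0,0,4,0,0,0,0]

```text
time: 22.62
ee_pos: [0.5774, -0.3302, 0.0764]
eef_rot: [0.591, 0.806, 0.001, 0.005]
ft_force: [-1.0, 3.0, 9.7]
width: 0.0124
grip_force: 40.0
```

Run:
```python
from h import *
s=r.read_state()
print(delta([.577,-.3285,.075],np.radians(-30.6)),s['ft_force'],s['torque'])
```

```text
(array([0.17, 0.01, 0.14]), np.float64(48.1), 'ee', array([ 0.5774, -0.3302,  0.0764]), 'yang', np.float64(17.51), 'tilt', array([ 0.0086, -0.0042]), 'w', 0.0124, 't', 22.6167) [-1.02688219  3.02031989  9.69033953] [ 0.56084844  0.39996718 -0.02512999]
```

>>> arm_command:
  moves: [0,0,0,5,0,0,0,5,0,0,0,5,0,0,0,5,0,0,0,5,0,0,0,5,0,0,0,5,0,0,0,5,0,0,0,4,0,0,0,4,0,0,0,0,0,0,0,0]

```text
time: 23.62
ee_pos: [0.5769, -0.3301, 0.0762]
eef_rot: [0.867, 0.498, 0.002, 0.004]
ft_force: [-3.0, 4.0, 10.2]
width: 0.0126
grip_force: 40.1
```

Run:
```python
from h import *
s=r.read_state()
print(delta([.577,-.3285,.075],np.radians(-30.5)),s['ft_force'],s['torque'])
ci,im=snap('wrist','w7.png'); snap('side','s7.png')
```

```text
(array([ 0.14, -0.08,  0.12]), np.float64(0.2), 'ee', array([ 0.5769, -0.3301,  0.0762]), 'yang', np.float64(-30.27), 'tilt', array([ 0.0076, -0.004 ]), 'w', 0.0126, 't', 23.6167) [-2.95032371  4.00697495 10.22984257] [ 0.70324575  0.83069978 -0.04011086]
```

Now at the green mark. I'll let the knob come out slowly.

>>> arm_command:
  moves: [0,0,-0.2,0,0,0,-0.2,0,0,0,-0.2,0,0,0,-0.2,0,0,0,-0.2,0,0,0,0,0,0,0,0,0]

```text
time: 24.3
ee_pos: [0.5769, -0.33, 0.0856]
eef_rot: [0.867, 0.498, 0.002, 0.004]
ft_force: [-2.6, 1.5, 4.1]
width: 0.0128
grip_force: 40.0
```

Run:
```python
from h import *
s=r.read_state()
print(delta([.577,-.3285,.0877],np.radians(-30.5)),s['ft_force'],s['torque'])
```

```text
(array([ 0.14, -0.06, -0.21]), np.float64(0.2), 'ee', array([ 0.5769, -0.33  ,  0.0856]), 'yang', np.float64(-30.25), 'tilt', array([ 0.0077, -0.0039]), 'w', 0.0128, 't', 24.3) [-2.55536955  1.53703863  4.06132647] [0.29889881 0.51304796 0.00536339]
```

>>> arm_command:
  moves: [0,0,-0.15,0,0,0,-0.05,0,0,0,0,0,0,0,0,0]

```text
time: 24.63
ee_pos: [0.5769, -0.3301, 0.0875]
eef_rot: [0.867, 0.498, 0.002, 0.004]
ft_force: [-1.8, 1.5, 3.9]
width: 0.013
grip_force: 40.0
```

>>> arm_command:
  moves: [0,0,0,0,0,0,0,0,0,0,0,0,0,0,0,0,0,0,0,0,0,0,-1,0,0,0,-2,0,0,0,-3,0,0,0,-3,0,0,0,-3,0,0,0,-3,0,0,0,-1,0]
  fingers: 60

```text
time: 25.63
ee_pos: [0.5765, -0.3307, 0.2531]
eef_rot: [0.867, 0.498, 0.004, 0.006]
ft_force: [1.2, -0.2, 1.1]
width: 0.0525
grip_force: 0.0
```

>>> arm_command:
  moves: [-1.5,0,0,-5,-2.5,0,0,-5,-2.5,0,0,-5,-2,0,0,-5,0,0,0,-5,0,0,0,-5,0,0,0,0,0,0,0,0,0,0,0,0]

```text
time: 26.38
ee_pos: [0.5438, -0.4075, 0.2478]
eef_rot: [0.71, 0.705, 0.001, 0.004]
ft_force: [-0.1, 0.5, 0.2]
width: 0.0523
grip_force: 0.0
```

Run:
```python
from h import *
ci,im=snap('wrist','w8.png'); s,sm=snap('side','s8.png')
print(r.read_state()['ee_pos'])
a=cv2.imread('pics/w8.png')[0:230,200:480]; b=cv2.imread('pics/s8.png')[140:235,280:400]
a=cv2.resize(a,None,fx=1.6,fy=1.6); b=cv2.resize(b,(336,266)); p=np.zeros((a.shape[0],336,3),np.uint8); p[:266]=b
cv2.imwrite('pics/fin.png',np.hstack([a,p]))
```

```text
[ 0.54385188 -0.40738151  0.2477081 ]
```

View pics/fin.png

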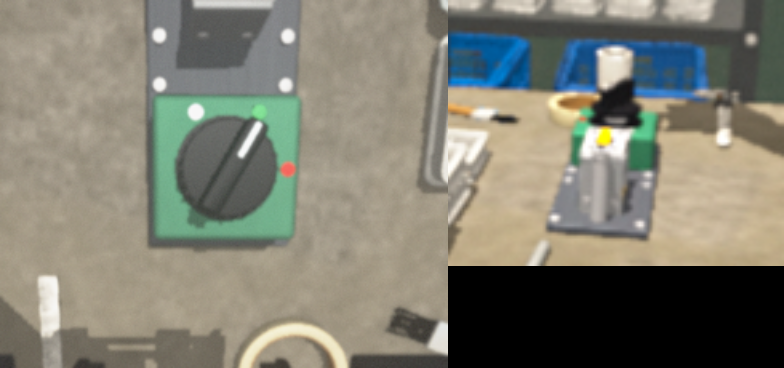

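The pointer is on the green mark (crop 260,112), the yellow finger lies over the seated block in the side view (605,137), and the robot is clear of everything.

```bash
python3 -c "
from bench import r
print(r.close_job())"
```

```text
the job is handed in; nothing more can be done
None
```

The job is handed in at about 26 s of the 72 s allowed: the valve block is seated upright in the nest, and the knob was pushed in, turned to the green mark and has sprung back out, with the yellow finger over the block.

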